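# Raise the folding support post and lock it with the notched slide

### The arm

A 6-joint arm with a two-finger parallel gripper is mounted at the origin on the work surface. World frame = base frame: x ahead of the robot, y to its left, z up, the work surface at z = 0. Lengths are in m, angles in rad, forces in N, time in s.
With the tool pointing down it reaches from about 0.35 to 0.875 m from the base axis. Payload 4.2 kg.
Tool frame: the origin (TCP) lies at the very end of the fingers, on their centre line; the grasp point (between the pads) lies 19 mm behind it (r.grip_point_offset is the distance from the TCP to the grasp point, in m); z points along the fingers, y is the direction in which the jaws open and shut (so a half turn about z gives the same grasp; the last joint's range is limited). The gripper opens to 85 mm and grips with 20 to 120 N. Pads are 22 mm wide; open, the fingers measure 114 mm over their backs; the gripper's body (76 mm by 85 mm) begins 54 mm behind the grasp point. The pads swing forward as they close: fully open they stand 13 mm farther back than shut.
Start: joints at [-0.933, 0.385, 0.008, 0, -1.194, -0.259], TCP at [0.231, -0.581, 0.231] pointing down, gripper open.
Joint ranges: [-3.14, 3.14], [-1.21, 2.06], [-1.07, 1.41], [-3.16, 2.05], [-2.99, -0.16], [-3.1, 3.1]. Speed limits (rad/s): [2.79, 2.79, 3.14, 3.14, 3.14, 3.14].

### API

Orientations are given as a rotation vector (axis times angle).
In Python, from cell import readout, eyes, job, r gives the robot as it stands.
- The arm moves only by the shell command python3 -m pendant 'ROWS' [FORCE]. ROWS is text: rows parted by semicolons, each of 7 numbers parted by spaces: the shift along the tool's x, y, z in m, then the turn, a rotation vector about the tool's x, y, z in rad, then the opening, from 0 (shut) to 1 (fully open). A call has 1 to 5 rows; each row shifts and turns the pose as measured when the row begins, along the tool's axes as they then stand; what a row does not reach is not made up. A row lasts 1/8 s, in which the tool goes at most 62.5 mm and 10.7 degrees, less where a joint would pass 70% of its speed; a pose out of reach is approached as far as the arm can. A call with a gripper value outside its range is refused whole. The fingers move at their own pace and stop on an object; FORCE is the grip in N (left out, the last holds). Time passes only in rows, so rows that do not move let the fingers close. It gives the time, the measured TCP pose, the force and the opening at its end, in the units of the state.
- readout.read_state(): the state, without advancing time (a new reading comes with each control period).
- eyes.get_image(name): name is "scene" or "top" or "wrist"; returns a dict with "img" (420x560x3 uint8, red, green, blue), "fx", "fy", "cx", "cy" (pixels), "R" (3x3) and "t" (3): a world point X has camera coordinates R X + t. Camera axes: x right, y down, z forward; pixel columns grow to the right and rows downward; lengths in m; the calibration is good to about 2 mm. A picture is of the moment at which its call begins. There is no depth.
- job.close_job(): hands the job in, once; it reports no verdict.
The state is a dict: "time": time; "joint_positions": joint angles; "joint_velocities": joint speeds; "joint_torque": joint torques, N m; "tcp_pos": TCP position; "tool_rot": TCP orientation; "force": force on the tool from outside, world axes, zero at the start; "torque": the same for the moment, N m; "opening": finger opening in m.
Only numpy, scipy, OpenCV 4.12 (cv2) and the standard library are available. Lean on these libraries where they do the work, as an engineer would, in place of code of your own. Each camera call takes 0.05 s, during which the arm holds its last target.

### The job

On the bench fixture, swing the lying post with the forked end up until it stands upright against its stop, then bring the lock slide along its rail, lifting it out of its notches and lowering it into the ones where its hook stands in front of the upright post, so the post cannot fold down again. If the hook stands in the post's way at the start, shift the slide clear first. Do not lift the slide out of its channel, leave the short post folded down, and leave the other things on the bench where they are.

Things in the scene. Friction and masses are not known exactly. Their poses are not given: they have to be found in the camera images.
- rail: Fixed notched aluminium rail. Origin: middle of its underside, on the bench; z up, y along it, x across it to the side where the posts lie; turned at most 0.32 rad about z. Two plates along y, 6 mm thick, centred at x = -20 and +20 mm, tops 50 mm over the bench, y -181 to +171 mm, with a 34 mm channel between them, closed at both ends; base plate 85 by 370 by 8 mm.
- rail_notch (a point): Floor of the first pair of notches (rail x 0, y -150 mm), 40 mm over the bench, axes as the rail. Both plates have 9 open-topped notches at rail y = -150, -120, ... +90 mm (pitch 30 mm), 14 mm wide, 10 mm deep.
- slide: Loose lock slide, 0.25 to 0.5 kg, axes parallel to the rail's. Origin: its middle, level with its pins' underside; 40 mm over the bench when seated. Block 29 mm wide runs in the channel: y -40 to +54, z -25 to +18 mm. To shift it must rise over 10 mm; at 35 mm it has left the channel. It starts with its origin at rail y = -120, -60, -30 or 0 mm.
- slide_pin (a point): Axis of the slide's front cross pin, at y = +30 mm, z = +5 mm from the slide's origin; a second pin is at y = -30 mm. The pins run along x, 56 mm long, 10 mm diameter, and lie in two pairs of notches.
- slide_tab (a point): Grip point in the slide's upright tab, 48 mm above the slide's origin (88 mm over the bench when seated), 17 mm below the tab's top. The tab is 14 mm thick (x) and 30 mm wide (y).
- slide_hook (a point): Middle of the slide's hook where the locked post stands behind it: x +66, y +75, z +30 mm from the slide's origin. An arm (y +44 to +54, z +18 to +30 mm) reaches out to x = +70; from its end a plate (x +62 to +70, y +44 to +88, z +18 to +43 mm) runs to +y, so the hook is open to +y.
- fork_shoe: Fixed shoe of the long fork-ended post, at rail x = +46, y = +45 or +135 mm (the short post has the other place); axes as the rail. Origin on the bench under the hinge axis, which runs along y 35 mm up. Cheeks 32 mm over y, 47 mm high. Post locked: slide seated with its origin 75 mm to the -y side of this origin (rail y = -30 or +60 mm), hook plate in front (+x) of the post.
- fork_post (a joint): Hinge of the fork-ended post, rad: 0 lying level to rail +x, 1.57 upright, stop at 1.60, where it stays by itself; it falls if let go well before. 0.15 to 0.3 kg. Bar 20 by 20 mm to 130 mm from the hinge, then a fork 44 mm across (x when upright), 16 mm thick (y), to 158 mm. To pass the hook the slide's origin must be 105 mm or more to the -y side of the shoe.
- fork_post_grip (a point): Point on the axis of the fork-ended post, 115 mm from the hinge: a good place to grip, across y. While lying it is 35 mm over the bench.
- short_shoe: Fixed shoe of the short post, same shape as the other shoe, at the other of the two places.
- short_post (a joint): Hinge of the short post, a plain square bar 20 by 20 mm ending 77 mm from the hinge; 0 lying. Leave it down (below 0.3 rad). The seated slide's hook passes 13 mm above a lying post.
- oil: Bystander: white closed bottle, 48 mm diameter, 105 mm high; origin at the middle of its underside.
- flywheel: Bystander: small aluminium flywheel lying flat, 56 mm diameter, 26 mm high at its hub; origin at the middle of its underside.
- driver: Bystander: screwdriver, about 20 mm thick, lying across the rail's -y end; origin under its middle.
- carb: Bystander: small aluminium carburettor block, 40 by 46 by 47 mm; origin at the middle of its underside.
Mind the look-alikes: they are no part of the job. What is shaped like the fork_shoe but pink or yellow is not meant.

How it is judged:
On the way:
1. the fork-ended post stands upright against its stop (value of joint fork_post above 1.5 rad), for 0.2 s.
At the end, for the whole second after the job is handed in: Fork-ended post upright (hinge above 1.45 rad); slide level and at rest in its channel, pins within 3.5 mm of fully down in the notches, its origin 75 mm (within 8 mm) to the -y side of that post's shoe, so its hook stands in front of the post; short post still down (below 0.3 rad) (value of joint fork_post above 1.45 rad and value of joint short_post below 0.3 rad and y of slide in the frame of fork_shoe between -0.083 and -0.067 m and x of slide in the frame of rail between -0.006 and 0.006 m and z of slide in the frame of rail below 0.0435 m and angle between slide's own z axis and vertical below 0.08 rad and linear speed of slide below 0.02 m/s and velocity of joint fork_post between -0.1 and 0.1 rad/s); the robot touches nothing.
It fails at once if the slide is lifted out of its channel (z of slide in the frame of rail above 0.075 m).
It fails at once if the short post is raised (value of joint short_post above 0.3 rad).
It fails at once if the bottle, flywheel, screwdriver or carburettor is moved more than 25 mm (distance of any of oil, flywheel, driver, carb from where it was at the start of the episode above 0.025 m).
It also fails if it takes over 67 s, if anything falls off the work surface, if the arm or the gripper's body presses on something with over 40 N, if the wrist force passes 120 N, or if a joint passes its speed limit or range.

## Working session

There is one attempt and no reset: what is moved stays moved. The work goes in short steps, Python scripts to look and compute and a shell command to move; the robot and the scene stay as the last step left them, time stands still between calls to the robot, and variables do not carry over. Pictures are saved under pics/ and viewed, and the job is handed in when it is done.

```bash
ls; mkdir -p pics
python3 - <<'E'
from cell import readout, eyes, job, r
import cv2
s=readout.read_state(); print(s)
for n in ["scene","top","wrist"]:
    d=eyes.get_image(n); cv2.imwrite(f"pics/{n}0.png",d["img"][:,:,::-1]); print(n,d["fx"],d["cx"],d["cy"],d["R"],d["t"])
E
```

```text
pics
{'time': 0.0, 'joint_positions': array([-9.33405980e-01,  3.85561117e-01,  6.61252553e-03, -5.16521969e-04,
       -1.19401208e+00, -2.58588014e-01]), 'joint_velocities': array([-0.00033489, -0.00038273,  0.00161504,  0.00033797, -0.00067769,
        0.00023673]), 'joint_torque': array([-3.13693108e-04, -3.92287838e+01,  1.88399935e+01,  4.18614998e+00,
       -4.65654273e-03,  1.20432492e-05]), 'tcp_pos': array([ 0.23092204, -0.58013395,  0.23021104]), 'tool_rot': array([ 0.59108085, -3.08497082, -0.00339035]), 'force': array([ 0.0363121 , -0.36227544,  0.02245465]), 'torque': array([ 0.04363346,  0.033191  , -0.01103722]), 'opening': 0.08533687837839904}
scene 536.1835178730573 285.036804895809 207.44827170596517 [[-0.38466321  0.92289335  0.0173803 ]
 [ 0.56540476  0.25046124 -0.7858668 ]
 [-0.72962433 -0.29246713 -0.61815152]] [ 0.20828815 -0.26395801  1.62429386]
top 533.1346556202528 275.37334601301586 204.30036326088486 [[ 0.02593282 -0.99951565  0.01720327]
 [-0.99779273 -0.02693284 -0.06069835]
 [ 0.06113229 -0.01559121 -0.99800789]] [-0.00656347  0.56013457  1.34493034]
wrist 371.086717700737 282.94210297184094 204.76318891711637 [[-0.36926037  0.92932427  0.00178117]
 [ 0.89789386  0.35627616  0.25856123]
 [ 0.23965264  0.09707571 -0.96599323]] [ 0.62433385 -0.03403429  0.3799176 ]
```

View pics/scene0.png

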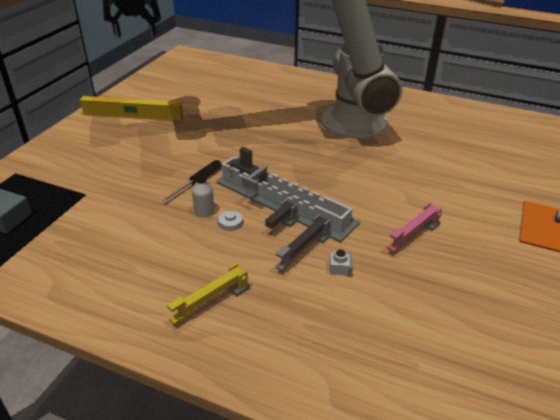

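View pics/top0.png

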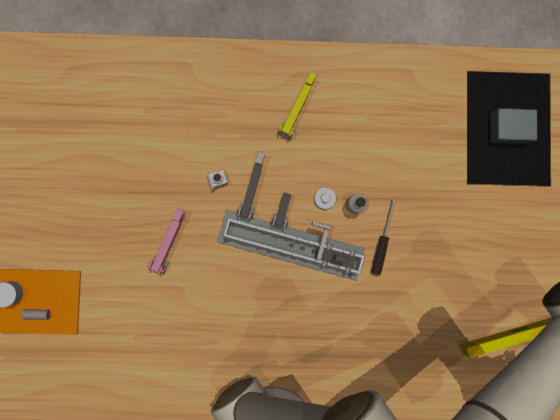

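The grey lying posts on the rail are at top (253,185), which is long with a light fork end, and (283,211), which is short. The look-alikes are pink at (168,240) and yellow at (298,105), neither on the rail. The long grey one fits. I'll confirm it in an enlarged crop.

Run:
```python
import cv2
a=cv2.imread("pics/top0.png")[140:285,205:405]; cv2.imwrite("pics/topc.png",cv2.resize(a,None,fx=4,fy=4,interpolation=cv2.INTER_CUBIC))
a=cv2.imread("pics/scene0.png")[135:285,200:375]; cv2.imwrite("pics/scenec.png",cv2.resize(a,None,fx=4,fy=4,interpolation=cv2.INTER_CUBIC))
```

```text
(no output)
```

View pics/topc.png

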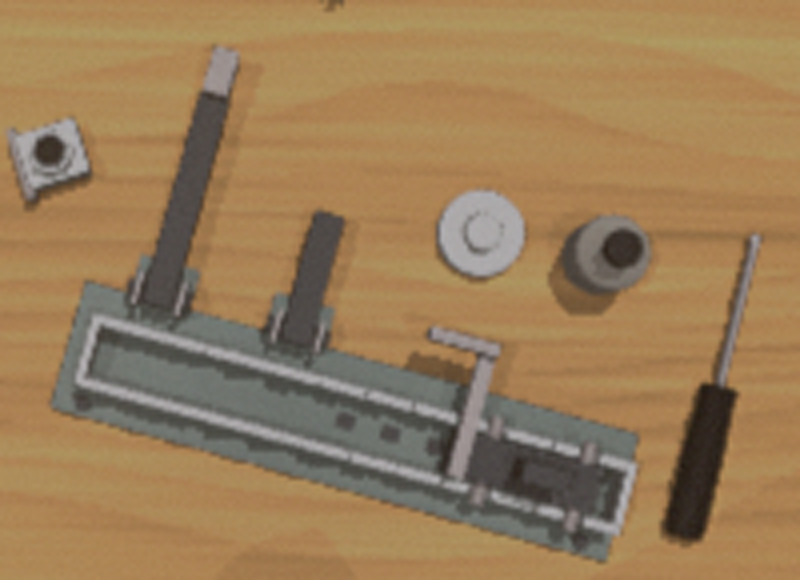

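View pics/scenec.png

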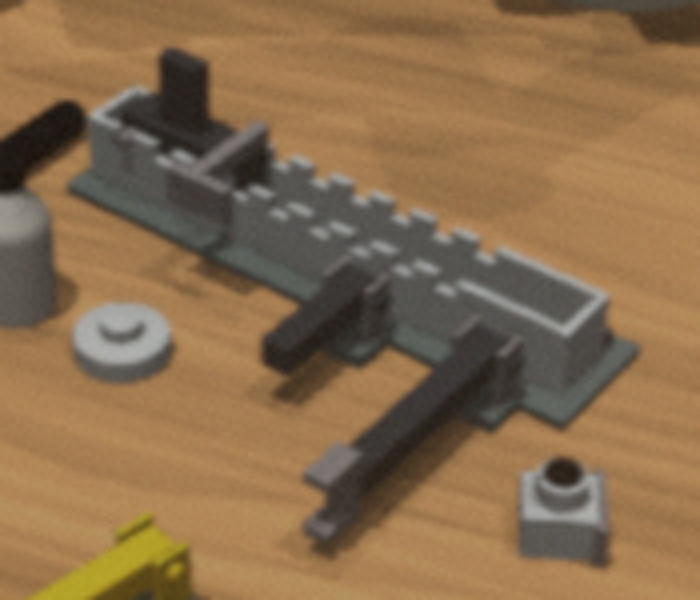

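View pics/wrist0.png

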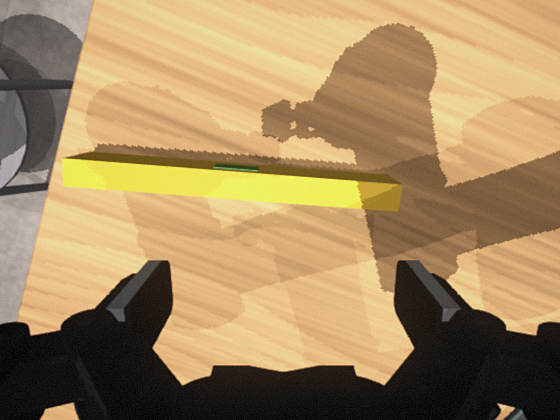

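Confirmed: the long grey post at crop (190,190) has the light forked end, so it sits at rail y=+135, and the short one is at y=+45. The slide is near the -y end, at about y=-120, so the hook is clear. Next I'll measure the rail pose.

```bash
cat > h.py <<'E'
import numpy as np, cv2
from cell import readout, eyes, job, r
from scipy.spatial.transform import Rotation as Rn
def ray(d,u,v):
    R=np.array(d["R"]);t=np.array(d["t"])
    return -R.T@t, R.T@np.array([(u-d["cx"])/d["fx"],(v-d["cy"])/d["fy"],1])
def plane(d,u,v,z):
    c,k=ray(d,u,v); return c+k*(z-c[2])/k[2]
def tri(d1,p1,d2,p2):
    c1,k1=ray(d1,*p1);c2,k2=ray(d2,*p2)
    A=np.stack([k1,-k2],1);s=np.linalg.lstsq(A,c2-c1,rcond=None)[0]
    a=c1+k1*s[0];b=c2+k2*s[1];return (a+b)/2,np.linalg.norm(a-b)
def proj(d,X):
    q=np.array(d["R"])@X+np.array(d["t"]);return d["fx"]*q[0]/q[2]+d["cx"],d["fy"]*q[1]/q[2]+d["cy"]
np.set_printoptions(precision=4,suppress=True)
E
python3 - <<'E'
from h import *
d=eyes.get_image("top")
hsv=cv2.cvtColor(d["img"],cv2.COLOR_RGB2HSV)
m=((hsv[...,1]<90)*255).astype(np.uint8); m[:200]=0;m[290:]=0;m[:,:210]=0;m[:,365:]=0
m=cv2.morphologyEx(m,cv2.MORPH_OPEN,np.ones((9,9)))
cs,_=cv2.findContours(m,0,2)
c=max(cs,key=cv2.contourArea)
box=cv2.boxPoints(cv2.minAreaRect(c)); print(box)
P=np.array([plane(d,*p,.008) for p in box]);print(P,np.linalg.norm(np.roll(P,-1,0)-P,axis=1))
def cp(x,y,z):return plane(d,205+(x+.5)/4-.5,140+(y+.5)/4-.5,z)
for z,L in((.008,[(90,280),(52,408),(607,562),(638,435)]),(.05,[(95,315),(78,387),(618,537),(636,462)])):
    P=np.array([cp(x,y,z) for x,y in L]);print(P,np.linalg.norm(np.roll(P,-1,0)-P,axis=1)); print("mean",P.mean(0), "yaw", [np.arctan2(-(v)[0],v[1]) for v in (P[0]-P[3],P[1]-P[2])])
print("fork end",cp(225,50,.035),"hingeish",cp(160,305,.045),"short end",cp(330,215,.035),"tabtop",cp(548,470,.105))
print("pins",cp(497,422,.05),cp(476,492,.05),cp(592,450,.05),cp(572,520,.05))
E
```

```text
[[216.9083 241.5301]
 [228.957  198.1547]
 [369.4499 237.1805]
 [357.4012 280.5559]]
[[ 0.4613  0.1551  0.008 ]
 [ 0.5733  0.1278  0.008 ]
 [ 0.4826 -0.2358  0.008 ]
 [ 0.3711 -0.2066  0.008 ]] [0.1152 0.3747 0.1152 0.3727]
[[ 0.5436  0.1316  0.008 ]
 [ 0.4611  0.1532  0.008 ]
 [ 0.3721 -0.2039  0.008 ]
 [ 0.4535 -0.2225  0.008 ]] [0.0853 0.3681 0.0835 0.3654]
mean [ 0.4576 -0.0354  0.008 ] yaw [np.float64(-0.2491843213667476), np.float64(-0.24422822174945769)]
[[ 0.5199  0.1246  0.05  ]
 [ 0.475   0.1338  0.05  ]
 [ 0.3909 -0.2034  0.05  ]
 [ 0.4375 -0.2138  0.05  ]] [0.0458 0.3474 0.0478 0.3483]
mean [ 0.4558 -0.0397  0.05  ] yaw [np.float64(-0.23886275521368083), np.float64(-0.24450172549803975)]
fork end [0.6905 0.0487 0.035 ] hingeish [0.5274 0.0847 0.045 ] short end [ 0.5874 -0.0204  0.035 ] tabtop [ 0.4331 -0.1513  0.105 ]
pins [ 0.4601 -0.1268  0.05  ] [ 0.4165 -0.1146  0.05  ] [ 0.4442 -0.1863  0.05  ] [ 0.4007 -0.1746  0.05  ]
```

```bash
cat >> h.py <<'E'
O=np.array([.4573,-.0352]);ry=np.array([.244,.9698]);rx=np.array([.9698,-.244])
def W(x,y,z): return np.r_[O+rx*x+ry*y,z]
def go(target,yaw=None):
    s=readout.read_state();M=Rn.from_rotvec(s["tool_rot"])
    print("t",s["time"],"tcp",s["tcp_pos"],"F",s["force"],"open",s["opening"])
    if yaw is not None:
        T=np.column_stack([[np.sin(yaw),-np.cos(yaw),0],[np.cos(yaw),np.sin(yaw),0],[0,0,-1]])
        T=Rn.from_matrix(T); print("turn",(M.inv()*T).as_rotvec()); 
    else: T=M
    d=np.array(target)-s["tcp_pos"]
    print("shift in current tool",M.inv().apply(d),"in turned tool",T.inv().apply(d))
E
python3 - <<'E'
from h import *
t=W(.164,.135,.10)+np.array([.001,.001,0]);print(t)
go(t,1.325)
E
python3 -m pendant '0 0 0 0 0 0.155 0.5;0 0 0 0 0 0.155 0.5;0 0 0 0 0 0.155 0.5;0 0 0 0 0 0.155 0.5' 20
python3 - <<'E'
from h import *
go(W(.164,.135,.10)+np.array([.001,.001,0]),1.325)
E
```

```text
[0.6503 0.0567 0.1   ]
t 0.2 tcp [ 0.231  -0.5804  0.2306] F [-0.2197 -0.0409  0.2418] open 0.0854715523036786
time: 0.7
tcp_pos: [0.2307, -0.5797, 0.2292]
tool_rot: [-0.409, -3.113, -0.005]
force: [0.3, 0.9, -0.1]
opening: 0.0429
t 0.7 tcp [ 0.2307 -0.5797  0.2292] F [ 0.3013  0.9062 -0.1331] open 0.04288912672903034Traceback (most recent call last):
  File "<stdin>", line 3, in <module>
  File "h.py", line 23, in go
    T=Rn.from_matrix(T); print("turn",(M.inv()*T).as_rotvec());
  File "scipy/spatial/transform/_rotation.pyx", line 1143, in scipy.spatial.transform._rotation.Rotation.from_matrix
ValueError: Non-positive determinant (left-handed or null coordinate frame) in rotation matrix 0: [[ 0.9699  0.2433  0.    ]
 [-0.2433  0.9699  0.    ]
 [ 0.      0.     -1.    ]].
Traceback (most recent call last):
  File "h.py", line 23, in go
    T=Rn.from_matrix(T); print("turn",(M.inv()*T).as_rotvec());
  File "scipy/spatial/transform/_rotation.pyx", line 1143, in scipy.spatial.transform._rotation.Rotation.from_matrix
ValueError: Non-positive determinant (left-handed or null coordinate frame) in rotation matrix 0: [[ 0.9699  0.2433  0.    ]
 [-0.2433  0.9699  0.    ]
 [ 0.      0.     -1.    ]].
```

```bash
sed -i 's/\[np.sin(yaw),-np.cos(yaw),0\]/[-np.sin(yaw),np.cos(yaw),0]/' h.py
python3 - <<'E'
from h import *
go(W(.164,.135,.10)+np.array([.001,.001,0]),1.325)
E
```

```text
t 0.7 tcp [ 0.2307 -0.5797  0.2292] F [ 0.3013  0.9062 -0.1331] open 0.04288912672903034
turn [ 0.0032 -0.0026 -0.0158]
shift in current tool [-0.241   0.7228  0.1309] in turned tool [-0.2521  0.7194  0.1292]
```

```bash
python3 -m pendant '-0.018 0.055 0 0 0 -0.016 0.5;-0.018 0.055 0 0 0 0 0.5;-0.018 0.055 0 0 0 0 0.5;-0.018 0.055 0 0 0 0 0.5;-0.018 0.055 0 0 0 0 0.5'; python3 -m pendant '-0.018 0.055 0 0 0 0 0.5;-0.018 0.055 0 0 0 0 0.5;-0.018 0.055 0 0 0 0 0.5;-0.018 0.055 0 0 0 0 0.5;-0.018 0.055 0 0 0 0 0.5'
python3 - <<'E'
from h import *
go(W(.164,.135,.10)+np.array([.001,.001,0]),1.325)
E
```

```text
time: 1.32
tcp_pos: [0.3883, -0.3318, 0.2278]
tool_rot: [-0.398, -3.113, -0.007]
force: [0.7, -0.5, 0.6]
opening: 0.0428
time: 1.95
tcp_pos: [0.5481, -0.0792, 0.2292]
tool_rot: [-0.397, -3.114, -0.007]
force: [1.2, -0.7, -0.4]
opening: 0.0427
t 1.95 tcp [ 0.5481 -0.0792  0.2292] F [ 1.2346 -0.7198 -0.4468] open 0.0426984328225539
turn [ 0.0042 -0.0025 -0.0079]
shift in current tool [-0.0651  0.1566  0.1297] in turned tool [-0.066   0.1567  0.1292]
```

```bash
python3 -m pendant '-0.02 0.053 0.02 0 0 -0.008 0.5;-0.02 0.053 0.03 0 0 0 0.5;-0.02 0.053 0.03 0 0 0 0.5;-0.008 0.003 0.03 0 0 0 0.5;0 0 0 0 0 0 0.5'
python3 - <<'E'
from h import *
go(W(.164,.135,.10)+np.array([.001,.001,0]),1.325)
for n in("wrist","top"):
    d=eyes.get_image(n);cv2.imwrite(f"pics/{n}1.png",d["img"][:,:,::-1])
E
```

```text
time: 2.58
tcp_pos: [0.6547, 0.066, 0.1193]
tool_rot: [-0.375, -3.119, -0.006]
force: [1.0, -0.8, 0.7]
opening: 0.0429
t 2.575 tcp [0.6547 0.066  0.1193] F [ 1.0148 -0.8388  0.6794] open 0.04288288555784652
turn [ 0.004  -0.001   0.0065]
shift in current tool [ 0.0021 -0.0102  0.0193] in turned tool [ 0.002  -0.0101  0.0193]
```

View pics/wrist1.png

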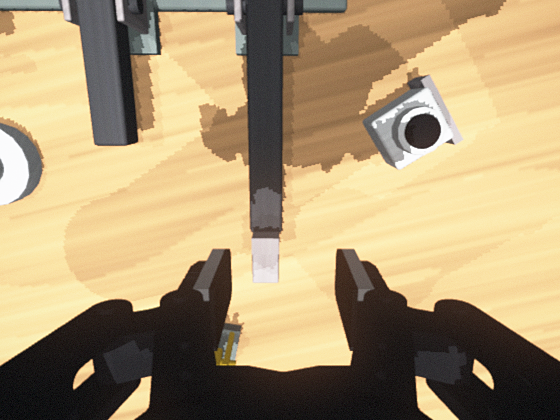

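The wrist view shows the fork-ended post's light fork at (265,258), between the fingers but left of their centre line at about (283,·). The carb is at (415,125), well clear. I'll check the tip position numerically.

Run:
```python
from h import *
d=eyes.get_image("wrist")
for p,z in(((265,236),.057),((265,281),.057),((265,60),.045),((266,200),.045)):
    X=plane(d,*p,z);q=X[:2]-O;print(p,X,"rail",q@rx,q@ry)
go(W(.164,.135,.016),1.325)
```

```text
(265, 236) [0.6641 0.0527 0.057 ] rail 0.17911511140215097 0.13569320985799527
(265, 281) [0.6929 0.0453 0.057 ] rail 0.20881151190546 0.135513236827585
(265, 60) [0.5669 0.0773 0.045 ] rail 0.07879852319226346 0.1358215297332444
(266, 200) [0.6455 0.0576 0.045 ] rail 0.15988759518117843 0.13594816690736541
t 2.725 tcp [0.6567 0.0655 0.1242] F [-0.4365 -0.2399  1.1242] open 0.042903639488504806
turn [0.0079 0.0069 0.006 ]
shift in current tool [ 0.0056 -0.0121  0.1081] in turned tool [ 0.0048 -0.0113  0.1082]
```

```bash
python3 -m pendant '0.004 -0.011 0.03 0 0 0.006 0.5;0 0 0.03 0 0 0 0.5;0 0 0.025 0 0 0 0.5;0 0 0 0 0 0 0.5'
python3 - <<'E'
from h import *
go(W(.166,.1357,.016),1.325)
E
```

```text
time: 3.22
tcp_pos: [0.6548, 0.0541, 0.048]
tool_rot: [0.387, 3.094, 0.02]
force: [-0.2, -0.8, 0.7]
opening: 0.0427
t 3.225 tcp [0.6548 0.0541 0.048 ] F [-0.2435 -0.8339  0.738 ] open 0.042663460857158005
turn [ 0.0158  0.0219 -0.0031]
shift in current tool [0.0044 0.0004 0.0319] in turned tool [0.0037 0.0009 0.032 ]
```

```bash
python3 -m pendant '0.003 0 0.02 0.016 0.022 0 0.5;0 0 0.01 0 0 0 0.5;0 0 0 0 0 0 0.5'
python3 - <<'E'
from h import *
go(W(.166,.1357,.016),1.325)
E
```

```text
time: 3.6
tcp_pos: [0.6547, 0.0551, 0.0207]
tool_rot: [0.39, 3.112, 0.003]
force: [0.0, -0.2, -0.9]
opening: 0.0426
t 3.6 tcp [0.6547 0.0551 0.0207] F [ 0.041  -0.1572 -0.8884] open 0.04261291955639338
turn [ 0.0023  0.0051 -0.0033]
shift in current tool [ 0.0034 -0.      0.0046] in turned tool [ 0.0034 -0.      0.0047]
```

```bash
python3 -m pendant '0.004 0 0.005 0 0 0 0.5;0 0 0 0 0 0 0.1;0 0 0 0 0 0 0.1;0 0 0 0 0 0 0.1;0 0 0 0 0 0 0.1' 25
python3 - <<'E'
from h import *
go(W(.166,.1357,.016),1.325)
E
```

```text
time: 4.22
tcp_pos: [0.6512, 0.0562, 0.0163]
tool_rot: [0.387, 3.111, 0.003]
force: [0.8, 0.7, -0.4]
opening: 0.0196
t 4.225 tcp [0.6512 0.0562 0.0163] F [ 0.8242  0.7169 -0.3523] open 0.019569944639364102
turn [ 0.0027  0.0068 -0.0021]
shift in current tool [-0.0003 -0.0003  0.0003] in turned tool [-0.0003 -0.0003  0.0003]
```

```bash
python3 -m pendant '0.0013 0 -0.0176 0 0 0 0.1;0.0039 0 -0.0172 0 0 0 0.1;0.0065 0 -0.0165 0 0 0 0.1;0.0089 0 -0.0153 0 0 0 0.1'
python3 - <<'E'
from h import *
s=readout.read_state();q=s["tcp_pos"][:2]-O;dx=q@rx-.046-.003;dz=s["tcp_pos"][2]+.019-.035
print(dx,q@ry,dz,np.hypot(dx,dz),np.arctan2(dz,dx),s["torque"])
go(W(.166,.1357,.016),1.325)
d=eyes.get_image("scene");cv2.imwrite("pics/scene2.png",cv2.resize(d["img"][100:300,170:430,::-1],None,fx=3,fy=3))
E
```

```text
time: 4.72
tcp_pos: [0.6288, 0.0617, 0.0845]
tool_rot: [0.389, 3.113, 0.003]
force: [0.7, 2.6, -5.2]
opening: 0.0195
0.09362642384010235 0.13583592075900136 0.06852731144495351 0.1160254267605172 0.6318309437210786 [ 0.3    -0.2249  0.1703]
t 4.725 tcp [0.6288 0.0617 0.0845] F [ 0.7389  2.6467 -5.1556] open 0.019541722666006914
turn [ 0.0025  0.0041 -0.0026]
shift in current tool [-0.0231 -0.0003  0.0686] in turned tool [-0.0234 -0.0001  0.0685]
```

View pics/scene2.png

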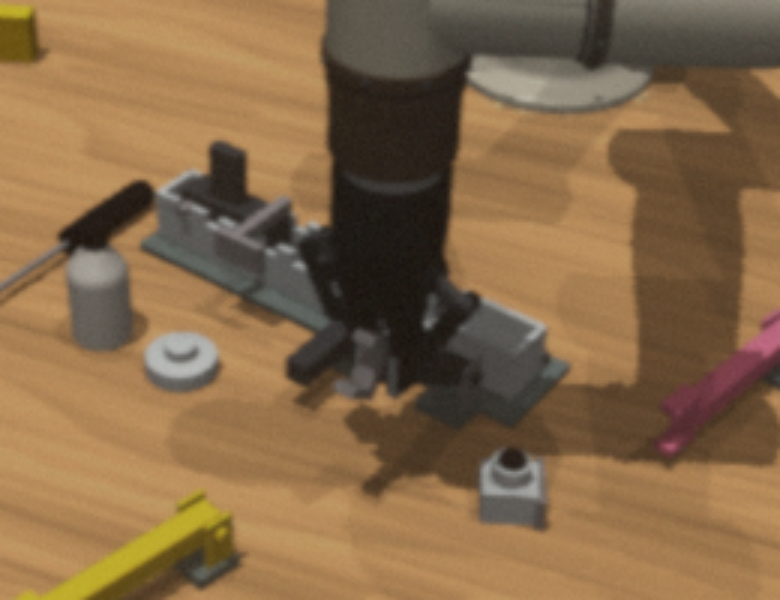

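The fork is visible at (365,360), and the post is following at about 0.63 rad. I'll continue the arc.

```bash
python3 -m pendant '0.0114 0 -0.0133 0 0 0 0.1;0.0132 0 -0.0115 0 0 0 0.1;0.0148 0 -0.0094 0 0 0 0.1;0.016 0 -0.0071 0 0 0 0.1'
python3 - <<'E'
from h import *
s=readout.read_state();q=s["tcp_pos"][:2]-O;dx=q@rx-.046-.003;dz=s["tcp_pos"][2]+.019-.035
print(dx,q@ry,dz,np.hypot(dx,dz),np.arctan2(dz,dx),s["torque"],s["force"])
E
```

```text
time: 5.28
tcp_pos: [0.5694, 0.0765, 0.1298]
tool_rot: [0.389, 3.114, 0.005]
force: [1.5, 1.9, -8.3]
opening: 0.0191
0.03246049010280175 0.13572522241986637 0.11382099091994374 0.11835920493021236 1.2929824130279113 [ 0.2298 -0.5906  0.1359] [ 1.5477  1.9495 -8.2792]
```

```bash
python3 -m pendant '0.0155 0 -0.002 0 0 0 0.1;0.0125 0 -0.0005 0 0 0 0.1;0.008 0 0 0 0 0 0.1;0 0 0 0 0 0 0.1'
python3 - <<'E'
from h import *
s=readout.read_state();q=s["tcp_pos"][:2]-O;dx=q@rx-.046-.003;dz=s["tcp_pos"][2]+.019-.035
print(dx,q@ry,dz,np.hypot(dx,dz),np.arctan2(dz,dx),s["torque"],s["force"])
for n in("scene","wrist"):
    d=eyes.get_image(n);cv2.imwrite(f"pics/{n}3.png",cv2.resize(d["img"][100:300,170:430,::-1],None,fx=3,fy=3) if n=="scene" else d["img"][:,:,::-1])
E
```

```text
time: 5.78
tcp_pos: [0.533, 0.0857, 0.1353]
tool_rot: [0.386, 3.109, 0.005]
force: [1.8, -0.1, -2.1]
opening: 0.0202
-0.005115586415934068 0.13572045294229387 0.11934295077548449 0.11945253921193388 1.6136346909564288 [-0.355  -0.5168 -0.0269] [ 1.8376 -0.1243 -2.1022]
```

View pics/scene3.png

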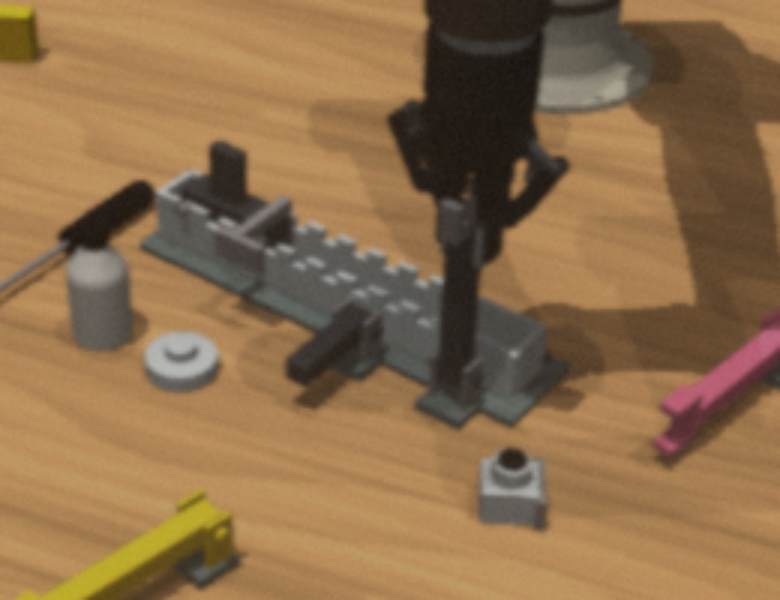

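View pics/wrist3.png

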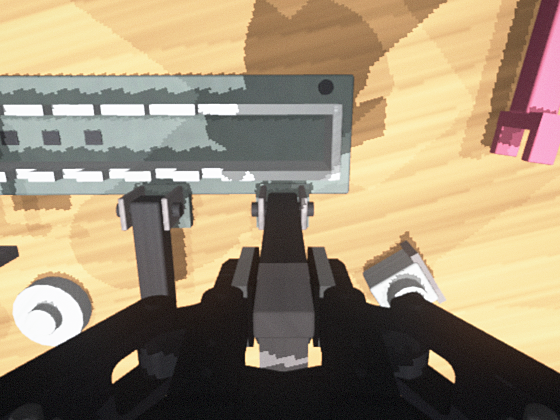

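The post stands upright in both views, with its foot at scene crop (455,390) and its fork at (455,220). I'll nudge it against the stop, open and rise.

```bash
python3 -m pendant '0.005 0 0 0 0 0 0.1;0.003 0 0 0 0 0 0.1;0 0 0 0 0 0 0.1'; python3 -m pendant '0 0 0 0 0 0 0.7;0 0 0 0 0 0 0.7;0 0 0 0 0 0 0.7;0 0 -0.02 0 0 0 0.7;0 0 -0.04 0 0 0 0.7'
python3 - <<'E'
from h import *
d=eyes.get_image("scene");cv2.imwrite("pics/scene4.png",cv2.resize(d["img"][100:300,170:430,::-1],None,fx=3,fy=3))
go(W(0,-.12,.20),2.897)
E
```

```text
time: 6.25
tcp_pos: [0.5268, 0.0873, 0.1351]
tool_rot: [0.387, 3.107, 0.004]
force: [1.9, -1.5, -0.2]
opening: 0.0196
time: 6.88
tcp_pos: [0.5227, 0.0869, 0.1928]
tool_rot: [-0.391, -3.117, 0.001]
force: [0.1, -0.4, 0.4]
opening: 0.0596
t 6.925 tcp [0.5264 0.0879 0.1998] F [1.6948 0.5257 4.0249] open 0.05983401808878439
turn [-0.0048  0.013  -1.574 ]
shift in current tool [ 0.0366 -0.2563 -0.0019] in turned tool [ 0.2561  0.0375 -0.0002]
```

View pics/scene4.png

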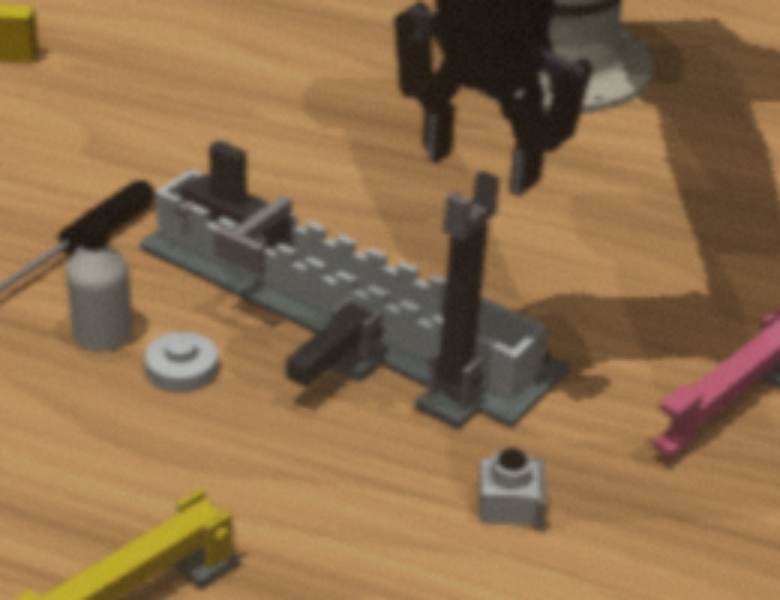

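The post stands free, with its top at (470,195). Now to the slide.

```bash
python3 -m pendant '0 -0.03 -0.04 0 0 0 0.7;0.01 -0.056 0 0 0 0 0.7;0.01 -0.056 0 0 0 0 0.7;0.01 -0.056 0 0 0 0 0.7;0 -0.05 0 0 0 0 0.7';python3 -m pendant '0 0 0 0 0 -0.16 0.7;0 0 0 0 0 -0.16 0.7;0 0 0 0 0 -0.16 0.7;0 0 0 0 0 -0.16 0.7;0 0 0 0 0 -0.16 0.7';python3 -m pendant '0 0 0 0 0 -0.16 0.7;0 0 0 0 0 -0.16 0.7;0 0 0 0 0 -0.16 0.7;0 0 0 0 0 -0.16 0.7;0 0 0 0 0 -0.16 0.7'
python3 - <<'E'
from h import *
d=eyes.get_image("wrist");cv2.imwrite("pics/wrist5.png",d["img"][:,:,::-1])
go(W(0,-.12,.13),2.897)
E
```

```text
time: 7.55
tcp_pos: [0.4358, -0.1479, 0.2415]
tool_rot: [0.374, 3.1, 0.01]
force: [0.4, -0.6, 0.2]
opening: 0.0599
time: 8.18
tcp_pos: [0.4333, -0.1511, 0.2418]
tool_rot: [-0.889, 2.991, -0.001]
force: [0.1, 0.6, 0.8]
opening: 0.0597
time: 8.8
tcp_pos: [0.4326, -0.1504, 0.2418]
tool_rot: [-2.016, 2.382, -0.013]
force: [-0.3, -0.1, 0.1]
opening: 0.0595
t 8.85 tcp [ 0.4326 -0.1504  0.2418] F [-0.2442  0.8138 -0.0449] open 0.05986482672379885
turn [-0.0195  0.0114  0.0817]
shift in current tool [0.0031 0.0065 0.1117] in turned tool [0.0023 0.0041 0.1118]
```

View pics/wrist5.png

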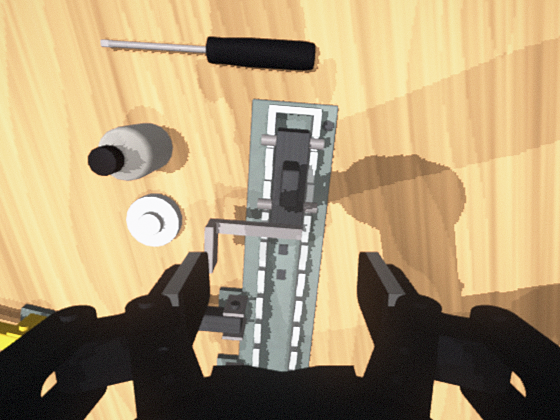

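The wrist view shows the slide's tab at (291,185), with pin ends at (263,141), (322,145), (259,204) and (312,210). I'll work out the slide position.

```bash
python3 -m pendant '0.002 0.004 0.02 -0.02 0.011 0.082 0.7;0 0 0.02 0 0 0 0.7;0 0 0 0 0 0 0.7'
python3 - <<'E'
from h import *
d=eyes.get_image("wrist");im=d["img"][:,:,::-1]
cv2.imwrite("pics/wrist6.png",cv2.resize(im[60:300,180:400],None,fx=2.5,fy=2.5,interpolation=cv2.INTER_CUBIC))
go(W(0,-.12,.13),2.897)
for X in (W(0,-.12,.105),W(.028,-.09,.05),W(-.028,-.09,.05),W(.028,-.15,.05),W(-.028,-.15,.05)):
    u,v=proj(d,X);print((u-180)*2.5,(v-60)*2.5)
import pickle;pickle.dump(d,open("w6.pkl","wb"))
E
```

```text
time: 9.22
tcp_pos: [0.4288, -0.1513, 0.2015]
tool_rot: [-1.922, 2.484, 0.0]
force: [-0.4, -0.7, -0.0]
opening: 0.0595
t 9.275 tcp [ 0.4296 -0.1515  0.2025] F [-0.0719  0.7598 -0.6722] open 0.06014062673684533
turn [-0.003   0.001  -0.0087]
shift in current tool [0.0006 0.0017 0.0725] in turned tool [0.0005 0.0015 0.0725]
259.40475326005327 364.64532122188007
176.16377044077558 408.64655572572985
343.52824460436625 407.44564590737497
170.41029980771384 228.8410118284935
346.61083094724205 227.48260177553533
```

View pics/wrist6.png

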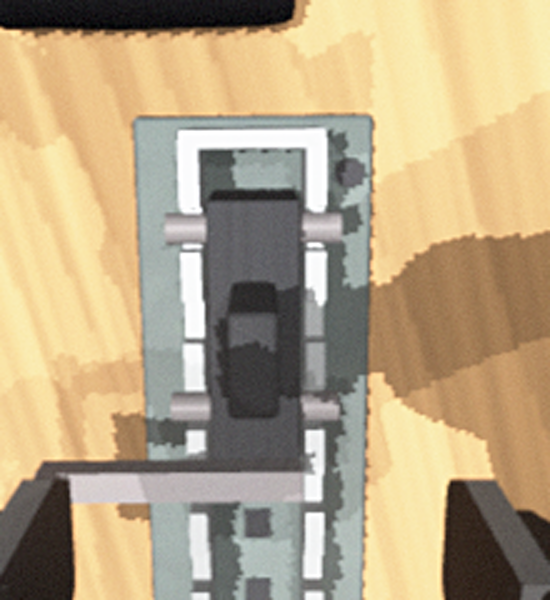

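Pins and tab match the prediction (slide at y=-120) within about 2 mm. Descending to the tab.

```bash
python3 -m pendant '0 0 0.03 -0.003 0 -0.008 0.6;0 0 0.035 0 0 0 0.6;0 0 0.03 0 0 0 0.6;0 0 0 0 0 0 0.6'
python3 - <<'E'
from h import *
go(W(.0015,-.12,.071),2.897)
E
```

```text
time: 9.78
tcp_pos: [0.4345, -0.1518, 0.1104]
tool_rot: [-1.925, 2.471, -0.012]
force: [0.1, -0.3, 0.6]
opening: 0.0514
t 9.775 tcp [ 0.4345 -0.1518  0.1104] F [ 0.0569 -0.3069  0.6429] open 0.051427724773521234
turn [-0.0115  0.0026 -0.0028]
shift in current tool [0.0015 0.0053 0.0394] in turned tool [0.0014 0.0049 0.0394]
```

```bash
python3 -m pendant '0.001 0.005 0.02 -0.011 0 0 0.6;0 0 0.018 0 0 0 0.6;0 0 0 0 0 0 0.6'
python3 - <<'E'
from h import *
go(W(.0015,-.12,.071),2.897)
E
```

```text
time: 10.15
tcp_pos: [0.435, -0.1518, 0.0774]
tool_rot: [-1.925, 2.47, -0.011]
force: [1.1, -0.1, 1.1]
opening: 0.0513
t 10.15 tcp [ 0.435  -0.1518  0.0774] F [ 1.1322 -0.1096  1.0621] open 0.051318460802739475
turn [-0.0117  0.0039 -0.0021]
shift in current tool [0.0015 0.0054 0.0063] in turned tool [0.0014 0.0054 0.0064]
```

```bash
python3 -m pendant '0.001 0.005 0.005 -0.011 0.003 0 0.6;0 0 0 0 0 0 0.6'
python3 - <<'E'
from h import *
go(W(.0015,-.12,.071),2.897)
E
```

```text
time: 10.4
tcp_pos: [0.4318, -0.1517, 0.0748]
tool_rot: [-1.929, 2.474, -0.005]
force: [0.5, -0.1, -0.2]
opening: 0.0508
t 10.4 tcp [ 0.4318 -0.1517  0.0748] F [ 0.5043 -0.1297 -0.1684] open 0.05081234009235216
turn [-0.0054  0.0017 -0.0019]
shift in current tool [0.0008 0.0023 0.0038] in turned tool [0.0008 0.0022 0.0038]
```

```bash
python3 -m pendant '0.001 0.003 0.004 -0.006 0.002 -0.002 0.6;0 0 0.001 0 0 0 0.6;0 0 0 0 0 0 0.1;0 0 0 0 0 0 0.1;0 0 0 0 0 0 0.1' 60; python3 -m pendant '0 0 0 0 0 0 0.1;0 0 0 0 0 0 0.1'
python3 - <<'E'
from h import *
go(W(.0015,-.12,.071),2.897)
print(readout.read_state()["torque"])
E
```

```text
time: 11.02
tcp_pos: [0.4296, -0.152, 0.0708]
tool_rot: [-1.934, 2.474, -0.003]
force: [0.9, -0.6, 1.8]
opening: 0.0132
time: 11.28
tcp_pos: [0.4296, -0.1521, 0.0708]
tool_rot: [-1.934, 2.474, -0.002]
force: [-0.9, -0.7, 0.8]
opening: 0.0131
t 11.275 tcp [ 0.4296 -0.1521  0.0708] F [-0.8949 -0.6868  0.8281] open 0.013130614124686416
turn [-0.0018 -0.0001  0.0008]
shift in current tool [-0.0001  0.0002 -0.0002] in turned tool [-0.0001  0.0002 -0.0002]
[-0.0052 -0.0667  0.0854]
```

Gripped (opening 13 mm against the 14 mm tab). Lifting 18 mm.

```bash
python3 -m pendant '0 0 -0.009 0 0 0 0.1;0 0 -0.009 0 0 0 0.1;0 0 0 0 0 0 0.1'
python3 - <<'E'
from h import *
go(W(.0015,.06,.089),2.897)
d=eyes.get_image("scene");cv2.imwrite("pics/scene7.png",cv2.resize(d["img"][100:300,170:430,::-1],None,fx=3,fy=3))
E
```

```text
time: 11.65
tcp_pos: [0.4278, -0.1518, 0.0887]
tool_rot: [1.933, -2.475, -0.002]
force: [0.4, -0.6, -4.4]
opening: 0.0131
t 11.65 tcp [ 0.4278 -0.1518  0.0887] F [ 0.4481 -0.5886 -4.3889] open 0.013080665119209524
turn [ 0.0019 -0.0001 -0.0004]
shift in current tool [-0.1802 -0.0019 -0.0003] in turned tool [-0.1802 -0.002  -0.0003]
```

View pics/scene7.png

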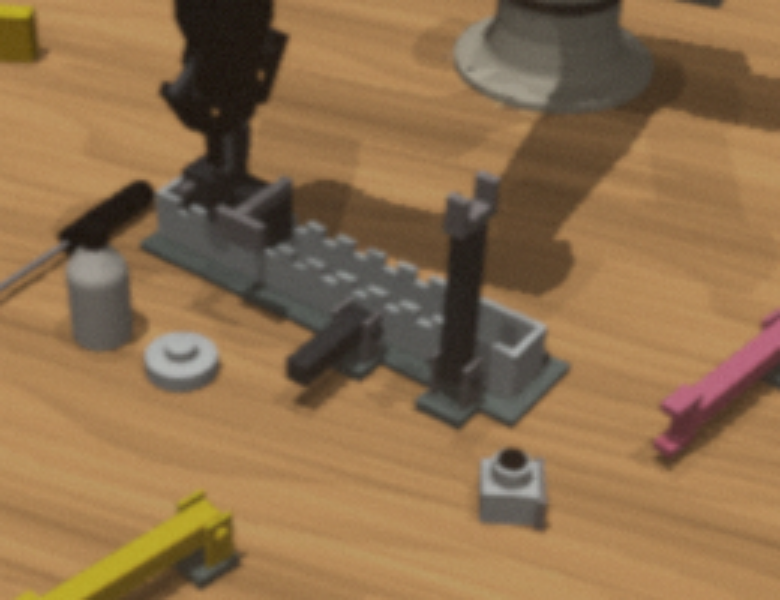

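The slide is up, with 4.4 N on the wrist and its arm at (255,210). Carrying it along.

```bash
python3 -m pendant '-0.02 -0.001 0 0 0 0 0.1;-0.03 0 0 0 0 0 0.1;-0.03 0 0 0 0 0 0.1;-0.03 0 0 0 0 0 0.1;0 0 0 0 0 0 0.1'
python3 - <<'E'
from h import *
go(W(.0015,.06,.089),2.897)
E
```

```text
time: 12.32
tcp_pos: [0.4551, -0.0429, 0.0874]
tool_rot: [1.929, -2.476, -0.005]
force: [-0.8, -0.5, -4.0]
opening: 0.0136
t 12.325 tcp [ 0.4551 -0.0429  0.0874] F [-0.7537 -0.5203 -3.9513] open 0.013553166962528162
turn [ 0.0044 -0.0009 -0.0025]
shift in current tool [-0.068  -0.0017 -0.0017] in turned tool [-0.068  -0.0019 -0.0016]
```

```bash
python3 -m pendant '-0.025 -0.0015 -0.0015 0.004 0 -0.002 0.1;-0.025 0 0 0 0 0 0.1;-0.015 0 0 0 0 0 0.1;0 0 0 0 0 0 0.1'
python3 - <<'E'
from h import *
go(W(.0015,.06,.089),2.897)
for n in("scene","wrist"):
    d=eyes.get_image(n);cv2.imwrite(f"pics/{n}8.png",cv2.resize(d["img"][100:300,170:430,::-1],None,fx=3,fy=3) if n=="scene" else d["img"][:,:,::-1])
E
```

```text
time: 12.82
tcp_pos: [0.4705, 0.0192, 0.0876]
tool_rot: [1.927, -2.474, -0.003]
force: [-0.5, -0.1, -3.4]
opening: 0.0131
t 12.825 tcp [0.4705 0.0192 0.0876] F [-0.4876 -0.1471 -3.3576] open 0.013145519282886346
turn [ 0.0048 -0.0036 -0.003 ]
shift in current tool [-0.004  -0.002  -0.0015] in turned tool [-0.004  -0.002  -0.0014]
```

View pics/scene8.png

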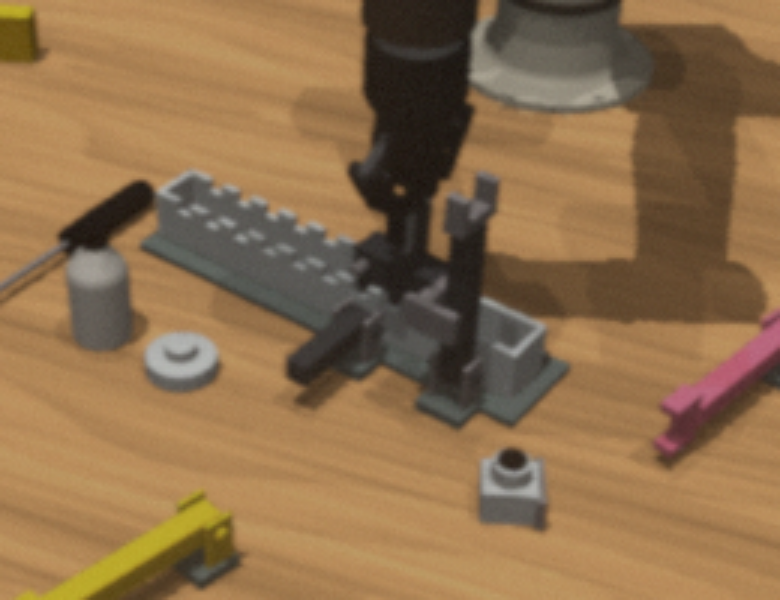

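View pics/wrist8.png

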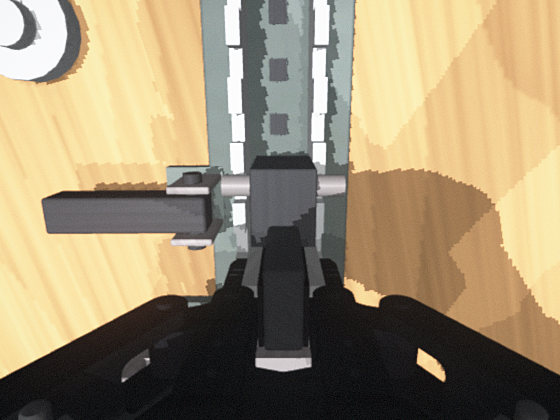

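The hook plate at scene crop (430,318) stands in front of the post, with 4 mm left to go. Fine shift, then lower.

```bash
python3 -m pendant '-0.0045 -0.002 0 0.005 -0.003 -0.003 0.1;0 0 0 0 0 0 0.1'
python3 - <<'E'
from h import *
go(W(.0015,.06,.071),2.897)
E
```

```text
time: 13.18
tcp_pos: [0.4728, 0.0214, 0.0874]
tool_rot: [1.93, -2.478, 0.0]
force: [0.1, 0.0, -4.1]
opening: 0.013
t 13.175 tcp [0.4728 0.0214 0.0874] F [ 0.0704  0.0442 -4.1484] open 0.013005320777550716
turn [ 0.0006 -0.0011 -0.0027]
shift in current tool [-0.0013 -0.0003  0.0164] in turned tool [-0.0013 -0.0003  0.0164]
```

```bash
python3 -m pendant '-0.0015 0 0 0 0 -0.002 0.1;0 0 0.006 0 0 0 0.1;0 0 0.005 0 0 0 0.1;0 0 0 0 0 0 0.1'
python3 - <<'E'
from h import *
go(W(.0015,.06,.071),2.897)
E
```

```text
time: 13.68
tcp_pos: [0.4725, 0.0223, 0.0753]
tool_rot: [1.93, -2.475, -0.001]
force: [-1.0, -0.2, -4.5]
opening: 0.0136
t 13.675 tcp [0.4725 0.0223 0.0753] F [-0.9774 -0.1818 -4.4706] open 0.013610156000818741
turn [ 0.0018 -0.0018 -0.0016]
shift in current tool [-0.0005 -0.0008  0.0043] in turned tool [-0.0005 -0.0008  0.0043]
```

The pins have entered the notches (z is 5.5 mm below the clearing height, with no extra force). Seating now.

```bash
python3 -m pendant '0 0 0.003 0 0 0 0.1;0 0 0.002 0 0 0 0.1;0 0 0 0 0 0 0.1'
python3 - <<'E'
from h import *
go(W(.0015,.06,.071),2.897)
E
```

```text
time: 14.05
tcp_pos: [0.4726, 0.0222, 0.071]
tool_rot: [1.931, -2.474, 0.0]
force: [-1.3, -0.1, -2.0]
opening: 0.0131
t 14.05 tcp [0.4726 0.0222 0.071 ] F [-1.3355 -0.0907 -1.987 ] open 0.013077879084690802
turn [ 0.0017 -0.0023 -0.0007]
shift in current tool [-0.0006 -0.0007 -0.    ] in turned tool [-0.0006 -0.0007 -0.    ]
```

```bash
python3 -m pendant '0 0 0.0005 0 0 0 0.5;0 0 0 0 0 0 0.5;0 0 0 0 0 0 0.5;0 0 0 0 0 0 0.5'; python3 -m pendant '0 0 -0.03 0 0 0 0.5;0 0 -0.05 0 0 0 0.5;0 0 -0.05 0 0 0 0.5;0.05 0 -0.02 0 0 0 0.5;0.05 0 0 0 0 0 0.5'; python3 -m pendant '0.05 0 0 0 0 0 0.5;0.05 0 0 0 0 0 0.5;0 0 0 0 0 0 0.5'
python3 - <<'E'
from h import *
import pickle
for n in("scene","wrist","top"):
    d=eyes.get_image(n);pickle.dump(d,open(n+"9.pkl","wb"))
    im=d["img"][:,:,::-1]
    if n=="scene": im=cv2.resize(im[150:270,210:370],None,fx=5,fy=5,interpolation=cv2.INTER_CUBIC)
    if n=="top": im=cv2.resize(im[140:285,205:405],None,fx=4,fy=4,interpolation=cv2.INTER_CUBIC)
    cv2.imwrite(f"pics/{n}9.png",im)
    print(n,[np.round(proj(d,X)) for X in (W(.0015,.06,.105),W(.028,.09,.05),W(-.028,.09,.05),W(.028,.03,.05),W(-.028,.03,.05))])
E
```

```text
time: 14.55
tcp_pos: [0.475, 0.0229, 0.0719]
tool_rot: [-1.933, 2.474, -0.004]
force: [-0.5, 0.4, 0.4]
opening: 0.0427
time: 15.18
tcp_pos: [0.4515, -0.0742, 0.2273]
tool_rot: [-1.941, 2.467, -0.008]
force: [1.1, 0.3, -0.5]
opening: 0.0426
time: 15.55
tcp_pos: [0.4263, -0.1763, 0.2285]
tool_rot: [-1.936, 2.469, -0.011]
force: [0.4, 0.2, 0.2]
opening: 0.0427
scene [array([307., 175.]), array([310., 205.]), array([324., 193.]), array([289., 195.]), array([303., 184.])]
wrist [array([286., 420.]), array([260., 400.]), array([314., 401.]), array([260., 351.]), array([315., 352.])]
top [array([269., 238.]), array([260., 225.]), array([254., 246.]), array([283., 231.]), array([277., 253.])]
```

View pics/scene9.png

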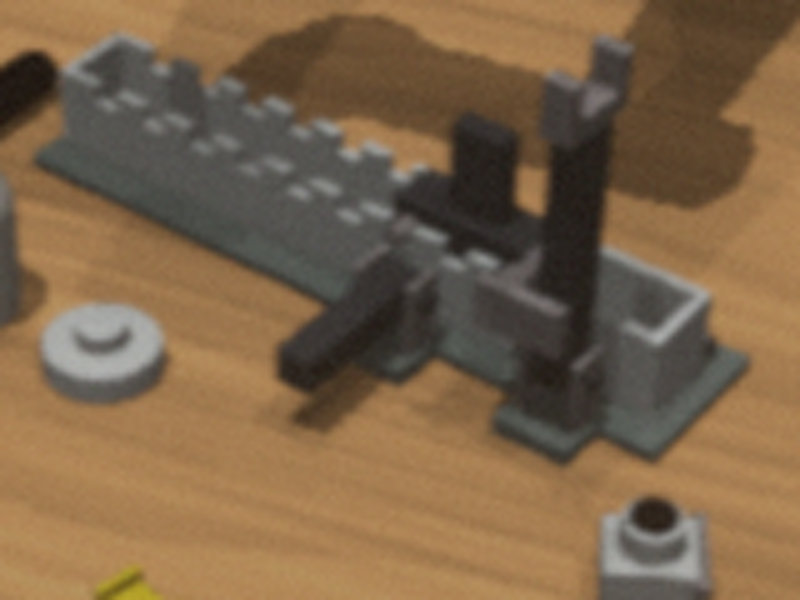

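View pics/wrist9.png

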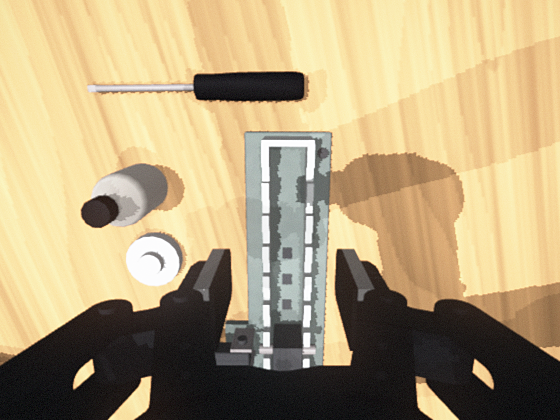

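View pics/top9.png

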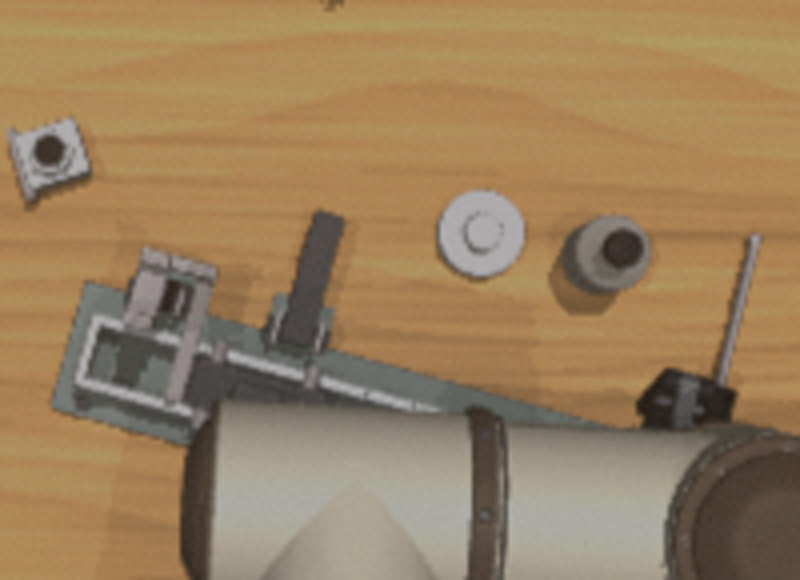

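Top and scene views agree. The tab top is at scene crop (488,125), predicted (485,125) for a seated slide. The pins are at their predicted notches, the hook plate at (520,300) stands in front of the upright post, and the short post and bystanders are unmoved. Handing in.

```bash
python3 -c "
from cell import job;print(job.close_job())"
```

```text
the job is handed in; nothing more can be done
None
```

I swung the fork-ended post up until it stood upright against its stop. I then lifted the lock slide about 18 mm out of its notches at rail y = -120, carried it to y = +60, lowered it in and let go. The hook was clear of the post at the start, so no first shift was needed. The job was handed in at about 16 s of the 67 s.

**Last checks before handing in:**
- **Post:** it stands on its own in the scene view, with the hook plate in front of it.
- **Slide:** the tab top is within about 1 mm of where it should be when seated. The pins are 1 to 2 pixels (about 3–6 mm) off their predicted positions, which is rougher. When I released it, the gripper was at the same height (71 mm) as when I first gripped the seated slide.
- **Short post and bystanders:** the short post is still down. The bottle, flywheel and carburettor look unmoved. The screwdriver's handle is partly hidden by the gripper in the last top view, but the wrist view shows the whole screwdriver lying across the rail's end.
- **Robot:** it is clear of everything and the wrist force is back near zero.

**Disagreements:** the post tip measured about 5 mm farther out than the given length, and the slide about 1.5 mm off across the rail. I allowed for both when gripping, and both grips held. The arm also sometimes fell several millimetres short of a row, which I corrected with extra small rows.

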